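Clip the sample tube into the tube mixer and start it

TASK

Take the long capped sample tube from the tube rest and press it down, lying level, past the sprung jaw of the mixer's fork clip until it sits fully home in both forks, roughly centred between them (either end may carry the cap), with the jaw closed over it. Then let go of it and start the mixer by pressing its round button fully down. Leave the short tube and the other things where they are.

Things in the scene. Friction and masses are not known exactly. Their poses are not given: they have to be found in the camera images.
- sample_tube: The long tube: pale, 25 mm in diameter, 150 mm long, lying level; its last 22 mm at the +y end are a grey screw cap 30 mm in diameter. Origin at mid-length on its axis; y along the tube to the cap. About 90 g. It lies in one of the rest's two cradle pairs, axis 45 mm above the table; grip it across at mid-length.
- short_tube: Bystander: a tube of the same 25 mm diameter but only 100 mm long and without a cap, in the other cradle pair. Origin at mid-length on its axis, y along it.
- rest: Fixed grey tube rest: base plate 160 x 110 x 6 mm with two V cradle pairs for tubes lying along its y, at x = -45 and +45 mm; each cradle is 8 mm thick, at y = -40 and +40 mm, its top 43 mm above the table. Origin at the centre of its underside, z up.
- mixer: Fixed white tube mixer: housing 200 (x) x 260 (y) mm, top at 55 mm above the table, on which stand the fork clip and the start button. Origin at the centre of its underside, z up.
- clip_seat (a point): Where the seated tube's mid-point belongs, 95 mm above the table (x 20, y 30 mm from the mixer's origin, same axes). The tube lies along y in two grey forks, 8 mm thick, at y = -34 and +34 mm, open upwards, each with a V seat and on its -x side a fixed prong, flared out, to 23 mm above this point. Between the forks is free room for fingers to 26 mm below it (jaw pivot rod).
- jaw (a joint): Angle (rad) of the sprung steel jaw on the clip's +x side, whose two arms, one at each fork, move together: 0 closed (at rest), growing as its rollers swing out to +x of the mixer, about 0.12 as the tube passes. Hinge along the mixer's y, 30 mm below the seat point.
- jaw_roller (a point): Midway between the two 9 mm rollers of the jaw, on their axis; closed, 11 mm to +x and 14 mm above the seat point, overhanging the tube's place. A tube coming straight down over the seat meets the rollers with its axis about 26 mm above the seat and needs roughly 10 N to pass; they snap back over it.
- start_top (a point): Centre of the top of the mixer's round start button, 28 mm in diameter, on the housing's top; it is pressed straight down.
- start (a joint): Travel (m) of the start button: 0 released, 0.006 fully down; springs back; fully down takes 5 N.
- bottle: Bystander: white plastic jar 60 mm in diameter, 110 mm high. Origin at the centre of its underside.
- pen_cup: Bystander: grey cup 70 mm in diameter, 90 mm high. Origin at the centre of its underside.
Mind the look-alikes: they are no part of the job. What is shaped like the sample_tube but brown or turquoise is not meant.

How it is judged:
By the outcome, as a careful person would: the job done as asked, in the order asked, and still so for the second after the job is handed in, with the robot touching nothing.
It also fails if it takes over 48 s, if anything falls off the work surface, if the arm or the gripper's body presses on something with over 40 N, if the wrist force passes 120 N, or if a joint passes its speed limit or range.

ROBOT

A 7-joint arm with a two-finger parallel gripper is mounted at the origin on the work surface. World frame = base frame: x ahead of the robot, y to its left, z up, the work surface at z = 0. Lengths are in mm, angles in degrees, forces in N, time in s.
With the tool pointing down it reaches from about 425 to 875 mm from the base axis. Payload 8.4 kg.
Tool frame: the origin (TCP) lies at the very end of the fingers, on their centre line; the grasp point (between the pads) lies 19 mm behind it; z points along the fingers, y is the direction in which the jaws open and shut (so a half turn about z gives the same grasp; the last joint's range is limited). The gripper opens to 85 mm and grips with 20 to 120 N. Pads are 22 mm wide; open, the fingers measure 114 mm over their backs; the gripper's body (76 mm by 85 mm) begins 54 mm behind the grasp point. The pads swing forward as they close: fully open they stand 13 mm farther back than shut.
Start: joints at [-75.184, 19.091, 2.286, 83.961, -0.768, 76.965, -3.352], TCP at [227.639, 608.806, 231.308] pointing down, gripper open.
Joint ranges: [-147.57, 147.57], [-21.85, 119.76], [-74.77, 79.35], [14.55, 137.4], [-85.83, 265.84], [4.83, 119.75], [-152.11, 152.11]. Speed limits (degrees/s): [127.2, 127.2, 159.86, 159.86, 180, 180, 180].

INTERFACE

Orientations are given as [roll, pitch, yaw] about the fixed x, y, z axes, in that order (R = Rz(yaw) Ry(pitch) Rx(roll)).
In Python, from rig import r, viewer, finder gives the robot as it stands.
- The arm moves only by the shell command python3 -m handwheel 'ROWS' [OPENING]. ROWS is JSON, a list of rows, each an object with "travel": the shift along the tool's x, y, z in cm, a list of three; "rot": the turn, a rotation vector about the tool's x, y, z in degrees, a list of three. In form: [{"travel": [dx, dy, dz], "rot": [ax, ay, az]}, ...]. A call has 1 to 5 rows; each row is the pose to reach, as a shift and turn from the pose commanded when the call began, along the tool's axes at that moment; what a row does not reach only later rows make up. A row lasts 1/8 s, in which the tool goes at most 62.5 mm and 10.7 degrees, less where a joint would pass 70% of its speed; a pose out of reach is approached as far as the arm can. A call with a gripper value outside its range is refused whole. OPENING is the opening, from 0 (shut) to 1 (fully open), set as the call begins (- or left out, the last holds). The fingers move at their own pace and stop on an object; the grip force is fixed at half the most. Time passes only in rows, so rows that repeat a pose let the fingers close. It gives the time, the measured TCP pose, the force and the opening at its end, in the units of the state.
- r.state(): the state, without advancing time (a new reading comes with each control period).
- viewer.get_image(name): name is "scene" or "top"; returns the picture (384x512x3 uint8, red, green, blue); there is no depth.
- viewer.get_calibration(name): a dict with "camera_matrix" (3x3 intrinsics, pixels), "eye" and "rotation" of the camera in the world. Camera axes: x right, y up, looking along -z (the intrinsics and any distortion apply to the point x, -y, -z); pixel columns grow to the right and rows downward; lengths in mm; the calibration is good to about 2 mm. A picture is of the moment at which its call begins. get_calibration takes no time and is no camera call.
- r.finish_job(): hands the job in, once; it reports no verdict.
Trained networks look in the newest picture that a camera, given by its name, has taken for a name from the list of things; names that differ only in an ending like _2 or _b are one class to them, and where a whole thing is asked for, a point or a joint stands for the part that bears it (a point fixed in the world has none). Each returns a list of dicts, best first, with "p" (0 to 1); they miss things now and then, are a little off and sometimes report something else, mostly with a low value. They report only what shows in the picture. A call takes as long as a camera call. They do not tell look-alikes from the thing itself.
- finder.search_frame(camera, name): "extent" ([left, top, right, bottom] in pixels, round what is visible of it).
- finder.spot_point(camera, name): "point" ([column, row] in pixels: a listed point, or the origin of a listed thing).
The state is a dict: "time_s": time; "q": joint angles; "qvel": joint speeds; "effort": joint torques, N m; "eef_pos": TCP position; "ee_rot": TCP orientation; "wrist_force": force on the tool from outside, world axes, zero at the start; "wrist_torque": the same for the moment, N m; "gripper_width": opening from 0.0 (shut) to 1.0 (fully open).
Only numpy, scipy, OpenCV 4.12 (cv2) and the standard library are available. Lean on these libraries where they do the work, as an engineer would, in place of code of your own. Each camera call takes 0.05 s, during which the arm holds its last target. There are 200 camera calls.

## Working session

There is one attempt and no reset: what is moved stays moved. The work goes in short steps, Python scripts to look and compute and a shell command to move; the robot and the scene stay as the last step left them, time stands still between calls to the robot, and variables do not carry over. Pictures are saved under pics/ and viewed, about 8 in all and at most 12, crops included, and the job is handed in when it is done.

```bash
ls; mkdir -p pics
cat > h.py <<'E'
import numpy as np, cv2
from rig import r, viewer, finder
def cal(n):
    c=viewer.get_calibration(n); return np.array(c["camera_matrix"]),np.array(c["eye"],float),np.array(c["rotation"],float),c
def ray(n,p):
    K,e,R,_=cal(n); d=np.linalg.solve(K,[p[0],p[1],1.]); return e,R@np.array([d[0],-d[1],-d[2]])
def atz(n,p,z):
    e,d=ray(n,p); return e+d*(z-e[2])/d[2]
def proj(n,X):
    K,e,R,_=cal(n); c=R.T@(np.array(X,float)-e); u=K@np.array([c[0],-c[1],-c[2]]); return u[:2]/u[2]
E
python3 - <<'E'
from h import *
np.set_printoptions(precision=1,suppress=True)
for n in("scene","top"):
    im=viewer.get_image(n); cv2.imwrite(f"pics/{n}0.png",im[:,:,::-1]); print(n,{k:np.array(v).tolist() if k!='rotation' else np.array(v).round(3).tolist() for k,v in cal(n)[3].items()})
    for t,z in(("sample_tube",45),("short_tube",45),("rest",0),("mixer",0),("clip_seat",95),("jaw_roller",109),("start_top",65),("bottle",0),("pen_cup",0)):
        for d in finder.spot_point(n,t)[:3]: print(t,round(d["p"],2),np.array(d["point"]),atz(n,d["point"],z))
print(r.state())
E
```

```text
pics
scene {'camera_matrix': [[492.21804800111744, 0.0, 256.7110369781108], [0.0, 492.21804800111744, 178.50330513530352], [0.0, 0.0, 1.0]], 'eye': [1066.472287794001, -614.0552823060978, 1211.7455119117965], 'rotation': [35.226, -0.351, 46.032]}Traceback (most recent call last):
  File "<stdin>", line 6, in <module>
  File "h.py", line 8, in atz
    e,d=ray(n,p); return e+d*(z-e[2])/d[2]
                                      ~^^^
IndexError: invalid index to scalar variable.
```

View pics/scene0.png

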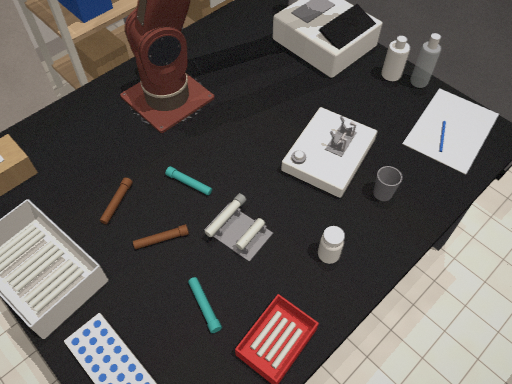

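The scene picture shows the long tube in the rest at about (225,215), with the short one at (250,235). The mixer is at (330,150), its button at (298,156) and its clip at (343,135). The rotation is given as rpy, so I'll fix the helper.

```bash
sed -i 's/np.array(c\["rotation"\],float),c/Rot.from_euler("xyz",c["rotation"],degrees=True).as_matrix(),c/; 1a from scipy.spatial.transform import Rotation as Rot' h.py
python3 - <<'E'
from h import *
np.set_printoptions(precision=1,suppress=True)
for n in("scene","top"):
    im=viewer.get_image(n); cv2.imwrite(f"pics/{n}1.png",im[:,:,::-1]); print(n,cal(n)[3]['eye'],cal(n)[3]['rotation'])
    for t,z in(("sample_tube",45),("short_tube",45),("rest",0),("mixer",0),("clip_seat",95),("jaw_roller",109),("start_top",65),("bottle",0),("pen_cup",0)):
        for d in finder.spot_point(n,t)[:3]: print(t,round(d["p"],2),np.array(d["point"]),atz(n,d["point"],z))
s=r.state(); print({k:np.array(s[k]).round(2).tolist() for k in s})
a=[proj(n,[0,0,0]) for n in("scene","top")];print(a)
E
```

```text
scene [1066.5 -614.1 1211.7] [35.2 -0.4 46. ]
sample_tube 0.91 [116.6 198.9] [ 256.6 -370.6   45. ]
sample_tube 0.86 [158.1 237.5] [ 435.3 -361.3   45. ]
sample_tube 0.84 [224.3 214.3] [ 503.7 -185.5   45. ]
short_tube 0.74 [246.1 234. ] [ 590.2 -184.3   45. ]
short_tube 0.18 [384.8 194.9] [771.  186.5  45. ]
rest 0.8 [235.5 231.4] [ 545.3 -183.5    0. ]
mixer 0.56 [326.8 156. ] [545.  202.9   0. ]
clip_seat 0.76 [343.9 131.4] [559.6 245.7  95. ]
jaw_roller 0.69 [345.2 131.6] [569.1 237.1 109. ]
start_top 0.65 [300.  154.3] [514.  106.5  65. ]
bottle 0.78 [327.3 257.3] [776.2 -57.9   0. ]
bottle 0.62 [342.7 132.1] [515.8 313.8   0. ]
pen_cup 0.87 [384. 195.] [758.2 215.3   0. ]
top [ 419.9  -57.7 1129.3] [  5.4  -0.3 -91.5]
sample_tube 0.98 [374.7 145.4] [ 636.2 -385.3   45. ]
sample_tube 0.95 [363.9 228.7] [ 415.3 -345.3   45. ]
sample_tube 0.81 [300.6 191.5] [ 517.4 -182.7   45. ]
short_tube 0.89 [299.9 159.9] [ 601.9 -183.8   45. ]
mixer 0.91 [155.9 187.1] [543.5 209.9   0. ]
clip_seat 0.85 [132.8 178.2] [557.1 245.5  95. ]
jaw_roller 0.67 [129.3 171.5] [572.3 250.1 109. ]
jaw_roller 0.59 [153.2 187.5] [530.7 190.7 109. ]
start_top 0.66 [190.6 193.3] [518.  104.8  65. ]
bottle 0.58 [246.  102.2] [777.  -43.4   0. ]
pen_cup 0.66 [154.2 114.7] [747.2 214.1   0. ]
{'time_s': 1.1, 'q': [-75.18, 19.09, 2.29, 83.96, -0.77, 76.96, -3.35], 'qvel': [-0.09, 0.0, -0.07, -0.06, 0.05, 0.05, -0.02], 'effort': [-0.0, -65.83, 1.36, -40.58, 0.02, 0.0, -0.0], 'eef_pos': [227.68, 608.81, 231.33], 'ee_rot': [180.0, 0.0, 159.5], 'wrist_force': [0.39, -0.44, -1.2], 'wrist_torque': [-0.01, -0.05, -0.06], 'gripper_width': 1.0}
[array([166.9,  97.1]), array([236.3, 390.5])]
```

View pics/top1.png

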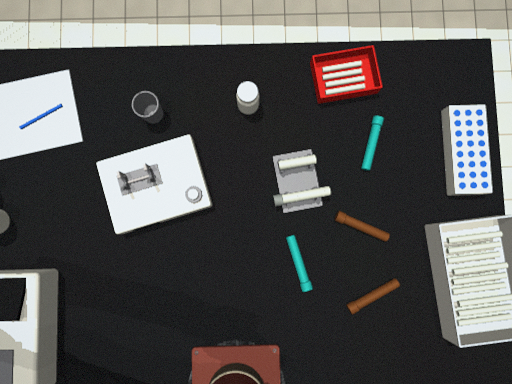

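Run:
```python
from h import *
np.set_printoptions(precision=1,suppress=True)
T=cv2.imread("pics/top1.png");S=cv2.imread("pics/scene1.png")
def rect(I,n,x0,y0,x1,y1,th,z):
    g=I[y0:y1,x0:x1].min(2); m=(g>th).astype(np.uint8)
    k,l,st,c=cv2.connectedComponentsWithStats(m); i=1+np.argmax(st[1:,4]); 
    cs,_=cv2.findContours((l==i).astype(np.uint8),0,2); q=cv2.convexHull(max(cs,key=cv2.contourArea))
    b=cv2.boxPoints(cv2.minAreaRect(q))+[x0,y0]; w=np.array([atz(n,p,z)[:2] for p in b])
    a=w[1]-w[0];c2=w[2]-w[1]; L=a if np.hypot(*a)>np.hypot(*c2) else c2
    print(n,th,"box",b.tolist(),"ctr",w.mean(0),"size",np.hypot(*a),np.hypot(*c2),"yaw(y axis)",(np.degrees(np.arctan2(L[1],L[0]))-90+90)%180-90)
rect(T,"top",80,120,225,245,150,55); rect(S,"scene",270,95,385,205,150,55)
for th in(130,160): rect(T,"top",262,178,345,215,th,45); rect(S,"scene",195,185,255,240,th,45)
f=lambda I,x,y,w,h,s:cv2.resize(I[y:y+h,x:x+w],None,fx=s,fy=s,interpolation=2)
a=np.vstack([np.hstack([f(T,90,130,130,100,3),f(T,262,145,80,75,4)]),np.hstack([f(S,275,100,110,100,3),f(S,195,185,80,75,4)])]) if 0 else None
A=f(T,92,132,124,104,3.2);B=f(T,262,146,80,70,4.7);C=f(S,278,104,104,92,3.2);D=f(S,196,190,80,70,4.)
can=np.zeros((600,800,3),np.uint8)
for im,x,y in((A,0,0),(B,400,0),(C,0,310),(D,400,310)):
    h,w=im.shape[:2];h=min(h,600-y);w=min(w,800-x);can[y:y+h,x:x+w]=im[:h,:w]
cv2.imwrite("pics/c.png",can)
```

```text
top 150 box [[93.90825939178467, 162.0275115966797], [189.41285705566406, 133.37614059448242], [211.04588317871094, 205.4862518310547], [115.54129028320312, 234.1376190185547]] ctr [547.4 205.5] size 261.28704756125006 200.27022366904157 yaw(y axis) 15.686878125168022
scene 150 box [[281.2000045776367, 161.5999984741211], [312.8000030517578, 98.4000015258789], [376.8000030517578, 130.4000015258789], [345.2000045776367, 193.5999984741211]] ctr [543.1 205. ] size 281.02556419123033 233.06309211608652 yaw(y axis) 22.93111660000173
top 130 box [[274.0, 178.0], [330.0, 178.0], [330.0, 203.0], [274.0, 203.0]] ctr [ 520.  -186.5] size 148.6113362452146 66.44661522827197 yaw(y axis) -1.4139981102918284
scene 130 box [[218.0, 213.0], [254.0, 213.0], [254.0, 239.0], [218.0, 239.0]] ctr [ 552.7 -186.7] size 99.4818054422203 80.97354292581736 yaw(y axis) -43.754961612552684
top 160 box [[274.0, 178.0], [329.0, 178.0], [329.0, 201.0], [274.0, 201.0]] ctr [ 522.7 -185.3] size 145.95542642894935 61.15759544629853 yaw(y axis) -1.4139981102918568
scene 160 box [[204.93111610412598, 230.00237274169922], [234.79335021972656, 198.0071268081665], [240.35154724121094, 203.1947784423828], [210.48931121826172, 235.19002532958984]] ctr [ 505.8 -192.3] size 129.33440264281572 23.533403431807283 yaw(y axis) 8.958860038299022
```

View pics/c.png

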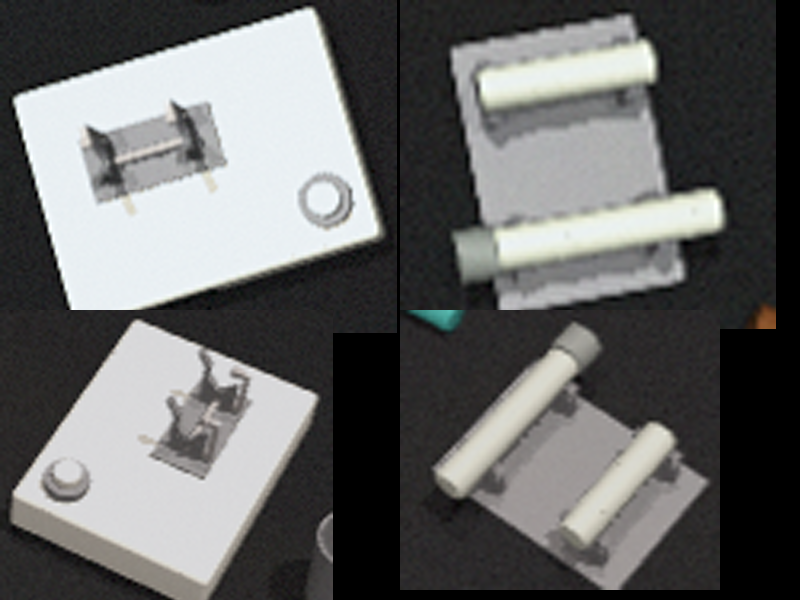

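The crops show the tube with its cap toward +y. In the top picture its axis runs from (274,200.5) to (330,190.5). The mixer's yaw is about 15.7°, the jaw is on the far (+x) side and the button is at the -y end.

```bash
cat > d.py <<'E'
import sys
from h import *
np.set_printoptions(precision=2,suppress=True)
s=r.state(); p=np.array(s["eef_pos"]); R=Rot.from_euler("xyz",s["ee_rot"],degrees=True)
t=[float(a) for a in sys.argv[1:5]]
G=Rot.from_euler("xyz",[180,0,t[3]],degrees=True)
print("t",s["time_s"],"pos",p,np.array(s["ee_rot"]),"F",np.array(s["wrist_force"]),"w",s["gripper_width"])
print("travel cm",R.inv().apply(np.array(t[:3])-p)/10,"rot",(R.inv()*G).as_rotvec(degrees=True))
E
python3 - <<'E'
from h import *
np.set_printoptions(precision=1,suppress=True)
a=atz("top",(274.3,200.5),45);b=atz("top",(330.1,190.5),45);print(a,b,(a+b)/2,np.linalg.norm(a-b),np.degrees(np.arctan2(-(a-b)[0],(a-b)[1])))
a=atz("scene",(243,199),45);b=atz("scene",(208,232.5),45);print(a,b,(a+b)/2,np.linalg.norm(a-b),np.degrees(np.arctan2(-(a-b)[0],(a-b)[1])))
# button: top zoom (324,199)/3.2+(92,132); scene zoom (68,472-310)
print(atz("top",(92+324/3.2,132+199/3.2),63),atz("scene",(278+68/3.2,104+162/3.2),63))
# pivot rod mid z=65 ; top
print(atz("top",(92+149/3.2,132+150/3.2),65))
E
python3 d.py 540 220 230 120
```

```text
[ 495.3 -112.4   45. ] [ 518.1 -260.8   45. ] [ 506.7 -186.6   45. ] 150.1354079940126 8.738959715960624
[ 502.7 -114.    45. ] [ 515.9 -255.2   45. ] [ 509.3 -184.6   45. ] 141.85429045891752 5.356619882634287
[515.7  98.3  63. ] [512.3 105.3  63. ]
[558.9 239.3  65. ]
t 1.1 pos [227.68 608.81 231.33] [180.    0.  159.5] F [ 0.39 -0.44 -1.2 ] w 0.9981931309694653
travel cm [-42.87 -25.48   0.13] rot [ 0.   0.  39.5]
```

```bash
python3 -m handwheel '[{"travel":[-42.9,-25.5,0.1],"rot":[0,0,39.5]},{"travel":[-42.9,-25.5,0.1],"rot":[0,0,39.5]},{"travel":[-42.9,-25.5,0.1],"rot":[0,0,39.5]},{"travel":[-42.9,-25.5,0.1],"rot":[0,0,39.5]},{"travel":[-42.9,-25.5,0.1],"rot":[0,0,39.5]}]'; python3 d.py 540 220 230 120;  python3 d.py 508 -186 130 98.8
```

```text
time_s: 1.72
eef_pos: [424.4, 363.5, 231.0]
ee_rot: [180.0, -0.0, 119.9]
wrist_force: [1.4, -0.5, -0.7]
gripper_width: 0.996
t 1.725 pos [424.36 363.52 231.02] [179.96  -0.02 119.89] F [ 1.44 -0.51 -0.71] w 0.9956255945504617
travel cm [-18.21   2.87   0.1 ] rot [ 0.04 -0.02 -0.11]
t 1.725 pos [424.36 363.52 231.02] [179.96  -0.02 119.89] F [ 1.44 -0.51 -0.71] w 0.9956255945504617
travel cm [-51.81 -20.14  10.07] rot [ 0.03 -0.03 21.09]
```

```bash
python3 -m handwheel '[{"travel":[-51.8,-20.1,0],"rot":[0,0,21.1]},{"travel":[-51.8,-20.1,0],"rot":[0,0,21.1]},{"travel":[-51.8,-20.1,0],"rot":[0,0,21.1]},{"travel":[-51.8,-20.1,0],"rot":[0,0,21.1]},{"travel":[-51.8,-20.1,0],"rot":[0,0,21.1]}]';  python3 d.py 508 -186 130 98.8
```

```text
time_s: 2.35
eef_pos: [471.2, 54.3, 231.0]
ee_rot: [179.9, -0.0, 98.9]
wrist_force: [1.1, 0.1, -0.2]
gripper_width: 0.997
t 2.35 pos [471.17  54.35 231.05] [179.94  -0.04  98.91] F [ 1.08  0.11 -0.21] w 0.9966258596624636
travel cm [-24.32  -0.09  10.09] rot [ 0.06 -0.04  0.11]
```

```bash
python3 -m handwheel '[{"travel":[-24.3,-0.1,10],"rot":[0,0,0.1]},{"travel":[-24.3,-0.1,10],"rot":[0,0,0.1]},{"travel":[-24.3,-0.1,10],"rot":[0,0,0.1]},{"travel":[-24.3,-0.1,10],"rot":[0,0,0.1]},{"travel":[-24.3,-0.1,10],"rot":[0,0,0.1]}]';  python3 d.py 508 -186 27 98.8
python3 - <<'E'
from h import *
f=lambda I,x,y,w,h,s:cv2.resize(I[y:y+h,x:x+w],None,fx=s,fy=s,interpolation=2)
S=viewer.get_image("scene")[:,:,::-1];T=viewer.get_image("top")[:,:,::-1]
p=r.state()["eef_pos"]; print(proj("scene",p),proj("top",p))
cv2.imwrite("pics/g.png",np.hstack([f(S,180,150,100,110,4),f(T,250,130,100,110,4)]))
E
```

```text
time_s: 2.98
eef_pos: [506.4, -188.1, 129.5]
ee_rot: [-179.9, 0.1, 98.5]
wrist_force: [0.4, 0.3, 0.8]
gripper_width: 1.002
t 2.975 pos [ 506.38 -188.12  129.52] [-179.87    0.11   98.49] F [0.44 0.29 0.84] w 1.0015544821872324
travel cm [ 0.21  0.22 10.25] rot [-0.13  0.11 -0.31]
[223.66864272 198.23131003] [305.76996436 192.41379182]
```

View pics/g.png

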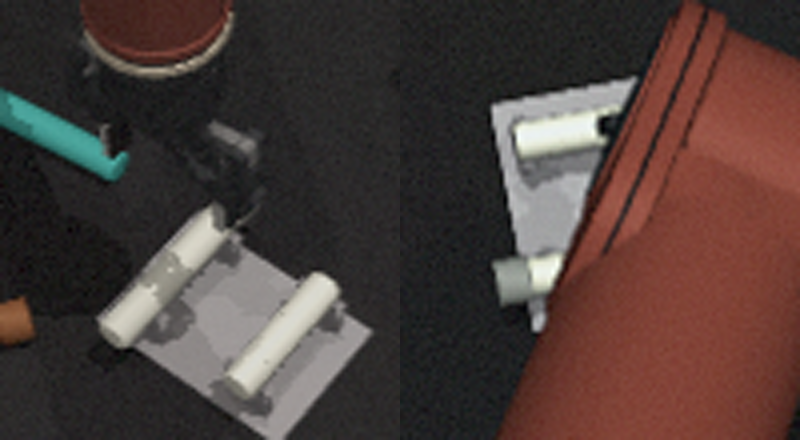

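The gripper straddles the long tube: in the left crop the fingers are at (107,150) and (245,215). I'll descend now.

```bash
python3 -m handwheel '[{"travel":[0.2,0.2,4],"rot":[-0.1,0.1,-0.3]},{"travel":[0.2,0.2,8],"rot":[-0.1,0.1,-0.3]},{"travel":[0.2,0.2,10.2],"rot":[-0.1,0.1,-0.3]},{"travel":[0.2,0.2,10.2],"rot":[-0.1,0.1,-0.3]}]';  python3 -m handwheel '[{"travel":[0,0,0],"rot":[0,0,0]},{"travel":[0,0,0],"rot":[0,0,0]},{"travel":[0,0,0],"rot":[0,0,0]},{"travel":[0,0,0],"rot":[0,0,0]},{"travel":[0,0,0],"rot":[0,0,0]}]' 0;python3 -m handwheel '[{"travel":[0,0,0],"rot":[0,0,0]},{"travel":[0,0,0],"rot":[0,0,0]},{"travel":[0,0,0],"rot":[0,0,0]}]' 0;python3 d.py 508 -186 200 98.8
```

```text
time_s: 3.58
eef_pos: [508.9, -179.4, 28.0]
ee_rot: [-180.0, -0.2, 99.2]
wrist_force: [0.7, 0.9, 0.3]
gripper_width: 0.998
time_s: 4.2
eef_pos: [505.8, -182.2, 28.9]
ee_rot: [-179.8, -0.3, 99.0]
wrist_force: [-17.0, 0.6, 18.3]
gripper_width: 0.273
time_s: 4.58
eef_pos: [505.8, -182.2, 28.9]
ee_rot: [-179.8, -0.3, 99.0]
wrist_force: [-17.9, 0.2, 18.3]
gripper_width: 0.269
t 4.575 pos [ 505.83 -182.21   28.92] [-179.78   -0.25   99.01] F [-17.87   0.15  18.28] w 0.2693767678479623
travel cm [ -0.33   0.09 -17.11] rot [-0.22 -0.25  0.21]
```

```bash
python3 -m handwheel '[{"travel":[0,0,-4],"rot":[0,0,0]},{"travel":[0,0,-10],"rot":[0,0,0]},{"travel":[0,0,-16],"rot":[0,0,0]},{"travel":[0,0,-17],"rot":[0,0,0]},{"travel":[0,0,-17],"rot":[0,0,0]}]'; python3 d.py 558.5 240 200 105.7
```

```text
time_s: 5.2
eef_pos: [509.3, -181.8, 199.0]
ee_rot: [179.8, -0.1, 99.1]
wrist_force: [0.4, 2.1, -1.5]
gripper_width: 0.269
t 5.2 pos [ 509.31 -181.79  198.96] [179.82  -0.12  99.11] F [ 0.4   2.06 -1.52] w 0.26916131620578015
travel cm [40.87 11.54  0.02] rot [ 0.18 -0.11 -6.59]
```

```bash
python3 -m handwheel '[{"travel":[6,1.7,0],"rot":[0,0,-1]},{"travel":[12,3.4,0],"rot":[0,0,-2]},{"travel":[18,5.1,0],"rot":[0,0,-3]},{"travel":[24,6.8,0],"rot":[0,0,-4]},{"travel":[30,8.5,0],"rot":[0,0,-6.6]}]';python3 -m handwheel '[{"travel":[6,1.8,0],"rot":[0,0,0]},{"travel":[10.3,3.1,0],"rot":[0,0,0]},{"travel":[10.3,3.1,0],"rot":[0,0,0]},{"travel":[10.3,3.1,0],"rot":[0,0,0]}]'; python3 d.py 558.5 240 200 105.7
python3 - <<'E'
from h import *
f=lambda I,x,y,w,h,s:cv2.resize(I[y:y+h,x:x+w],None,fx=s,fy=s,interpolation=2)
S=viewer.get_image("scene")[:,:,::-1];T=viewer.get_image("top")[:,:,::-1]
p=np.array(r.state()["eef_pos"])+[0,0,19]; print(proj("scene",p),proj("top",p))
cv2.imwrite("pics/k.png",np.hstack([f(S,265,60,130,140,3),f(T,70,100,130,140,3)]))
E
```

```text
time_s: 5.82
eef_pos: [544.5, 129.5, 197.2]
ee_rot: [-179.9, -0.1, 105.8]
wrist_force: [1.4, -0.5, -0.6]
gripper_width: 0.273
time_s: 6.32
eef_pos: [546.9, 234.1, 197.7]
ee_rot: [-179.9, 0.0, 105.7]
wrist_force: [0.4, -0.8, -0.1]
gripper_width: 0.271
t 6.325 pos [546.93 234.12 197.65] [-179.94    0.01  105.67] F [ 0.39 -0.84 -0.14] w 0.27102322641458965
travel cm [ 0.25  1.27 -0.24] rot [-0.06  0.01 -0.03]
[344.33763076 102.42526164] [122.05186255 175.47177252]
```

View pics/k.png

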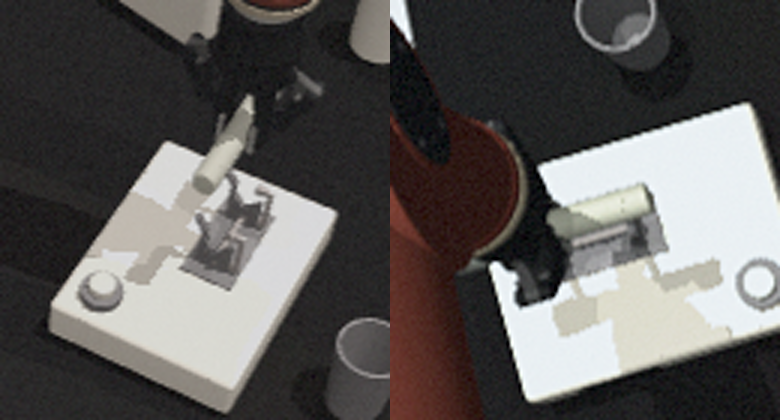

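The tube hangs level above the clip. Its free end is at about (157,167) in the top picture and (333,121) in the scene one. I'll overlay the clip model to check the seat position.

Run:
```python
from h import *
np.set_printoptions(precision=1,suppress=True)
e=atz("top",(157.3,166.7),217);e2=atz("scene",(333.3,121),217);p=np.array([546.9,234.1,217]);print(e,e2,np.linalg.norm(e-p),np.linalg.norm(e2-p))
y=np.radians(15.7)
def W(l,o): return [o[0]+l[0]*np.cos(y)-l[1]*np.sin(y),o[1]+l[0]*np.sin(y)+l[1]*np.cos(y),l[2]]
out=[]
s=6
for n,x0,y0 in(("top",112,152),("scene",312,102)):
    I=cv2.imread(f"pics/{n}1.png")[y0:y0+60,x0:x0+60]; A=cv2.resize(I,None,fx=s,fy=s,interpolation=2); B=A.copy()
    P=lambda l:tuple(int(v) for v in ((proj(n,W(l,(547.4,205.5)))-[x0,y0]+.5)*s))
    for yy in(-34,34):
        f=[(20,30+yy,95),(31,30+yy,109)]
        cv2.circle(B,P(f[0]),3,(0,0,255),-1);cv2.circle(B,P(f[1]),4,(0,255,0),2)
    cv2.line(B,P((20,-4,95)),P((20,64,95)),(0,0,255),1);cv2.line(B,P((31,-4,109)),P((31,64,109)),(0,255,0),1)
    cv2.line(B,P((20,-4,65)),P((20,64,65)),(255,0,0),1)
    out.append(np.hstack([A,B]))
v=np.vstack(out);v=cv2.resize(v,(600,600));cv2.imwrite("pics/o.png",v)
# mixer top outline check
for c in((-100,-130),(100,-130),(100,130),(-100,130)): print(proj("top",W((*c,55),(547.4,205.5))),proj("scene",W((*c,55),(547.4,205.5))))
```

```text
[565.4 155.2 217. ] [571.3 159.4 217. ] 81.03976260959749 78.5916884833468
[211.1 205.2] [280.6 160.9]
[189.6 133.2] [342.4 189.4]
[ 94.5 161.7] [377.5 129.5]
[114.7 234.8] [319.4 105.5]
```

View pics/o.png

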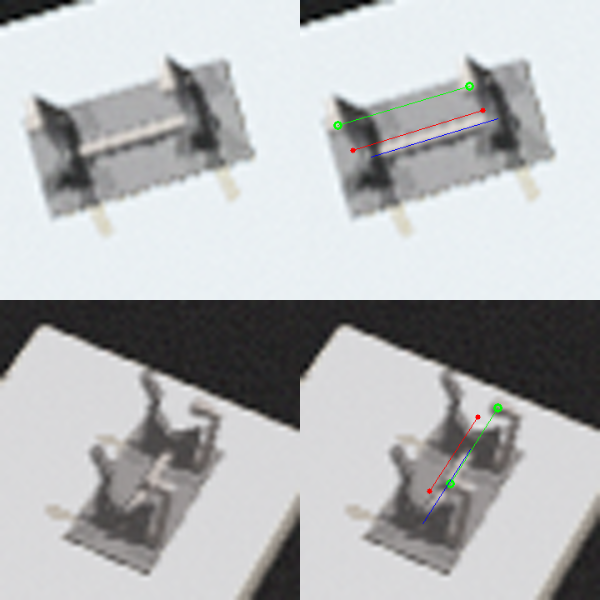

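The model matches the hook ends in the scene view and the rod in the top view, so I take the seat as (558.5, 240). The tube is gripped about 5 mm toward the cap from its middle, so I'll aim the TCP at (557.1, 244.8).

```bash
python3 d.py 557.1 244.8 140 105.7; python3 -m handwheel '[{"travel":[0.75,1.25,2],"rot":[0,0,0]},{"travel":[0.75,1.25,5.8],"rot":[0,0,0]},{"travel":[0.75,1.25,5.8],"rot":[0,0,0]},{"travel":[0.75,1.25,5.8],"rot":[0,0,0]},{"travel":[0.75,1.25,5.8],"rot":[0,0,0]}]'; python3 d.py 557.1 244.8 111 105.7
```

```text
t 6.425 pos [547.52 233.4  198.66] [179.97  -0.04 105.57] F [ 0.01 -0.63 -1.02] w 0.2688713717320138
travel cm [0.84 1.23 5.87] rot [ 0.03 -0.04 -0.13]
time_s: 7.05
eef_pos: [558.6, 245.9, 143.4]
ee_rot: [179.8, -0.1, 105.7]
wrist_force: [-0.4, 0.0, -0.9]
gripper_width: 0.267
t 7.05 pos [558.57 245.88 143.36] [179.76  -0.13 105.66] F [-0.4   0.05 -0.92] w 0.2672958701057754
travel cm [-0.07 -0.18  3.23] rot [ 0.24 -0.13 -0.04]
```

```bash
python3 -m handwheel '[{"travel":[-0.1,-0.15,1.6],"rot":[0,0,0]},{"travel":[-0.1,-0.15,3.2],"rot":[0,0,0]},{"travel":[-0.1,-0.15,3.2],"rot":[0,0,0]},{"travel":[-0.1,-0.15,3.2],"rot":[0,0,0]}]'; python3 d.py 557.1 244.8 79 105.7
python3 - <<'E'
from h import *
f=lambda I,x,y,w,h,s:cv2.resize(I[y:y+h,x:x+w],None,fx=s,fy=s,interpolation=2)
S=viewer.get_image("scene")[:,:,::-1];T=viewer.get_image("top")[:,:,::-1]
cv2.imwrite("pics/m.png",np.hstack([f(S,300,80,80,90,5),f(T,100,130,80,90,5)]))
E
```

```text
time_s: 7.55
eef_pos: [556.6, 244.6, 109.5]
ee_rot: [179.9, -0.1, 105.7]
wrist_force: [0.2, -0.5, -0.3]
gripper_width: 0.27
t 7.55 pos [556.57 244.6  109.5 ] [179.91  -0.07 105.69] F [ 0.19 -0.51 -0.32] w 0.2697489411851903
travel cm [0.   0.05 3.05] rot [ 0.09 -0.07 -0.01]
```

View pics/m.png

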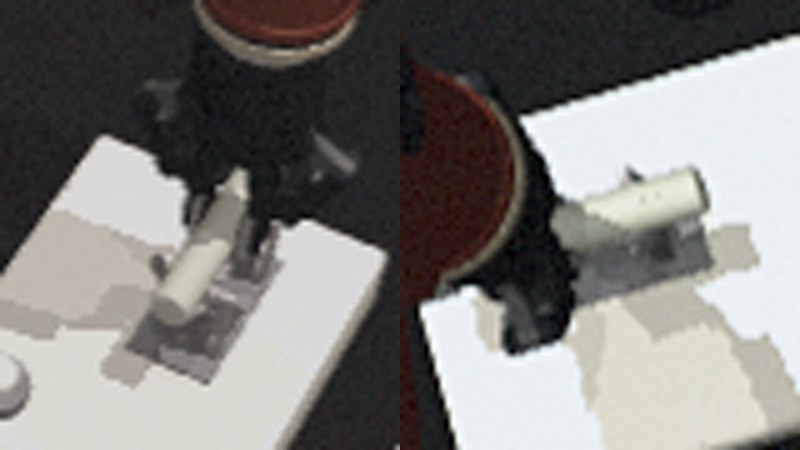

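The tube is between the prong (left crop, (160,265)) and the jaw arm (262,240), with no contact force. I'll press down in steps.

```bash
python3 -m handwheel '[{"travel":[0,0.05,0.5],"rot":[0,0,0]},{"travel":[0,0.05,1.0],"rot":[0,0,0]},{"travel":[0,0.05,1.4],"rot":[0,0,0]}]';python3 -m handwheel '[{"travel":[0,0,0.4],"rot":[0,0,0]},{"travel":[0,0,0.8],"rot":[0,0,0]},{"travel":[0,0,0.8],"rot":[0,0,0]}]';python3 -m handwheel '[{"travel":[0,0,0.4],"rot":[0,0,0]},{"travel":[0,0,0.8],"rot":[0,0,0]},{"travel":[0,0,0.8],"rot":[0,0,0]}]'; python3 d.py 557.1 244.8 78 105.7
```

```text
time_s: 8.02
eef_pos: [556.4, 244.8, 95.9]
ee_rot: [180.0, -0.1, 105.7]
wrist_force: [-6.3, -1.8, 5.2]
gripper_width: 0.276
time_s: 8.4
eef_pos: [556.2, 244.6, 86.9]
ee_rot: [-180.0, -0.1, 105.7]
wrist_force: [-2.6, -0.3, -3.5]
gripper_width: 0.273
time_s: 8.78
eef_pos: [557.5, 245.0, 79.7]
ee_rot: [179.8, -0.1, 105.7]
wrist_force: [-0.1, -0.4, -0.2]
gripper_width: 0.272
t 8.775 pos [557.51 245.    79.7 ] [179.84  -0.09 105.7 ] F [-0.12 -0.35 -0.24] w 0.27248375972126015
travel cm [-0.01 -0.05  0.17] rot [ 0.16 -0.09 -0.  ]
```

```bash
python3 -m handwheel '[{"travel":[0,0,0.15],"rot":[0,0,0]},{"travel":[0,0,0.3],"rot":[0,0,0]},{"travel":[0,0,0.3],"rot":[0,0,0]}]'; python3 -m handwheel '[{"travel":[0,0,0.1],"rot":[0,0,0]},{"travel":[0,0,0.2],"rot":[0,0,0]},{"travel":[0,0,0.2],"rot":[0,0,0]}]'
```

```text
time_s: 9.15
eef_pos: [557.7, 245.1, 79.3]
ee_rot: [179.8, -0.2, 105.7]
wrist_force: [-10.1, -3.9, 23.3]
gripper_width: 0.268
time_s: 9.52
eef_pos: [557.8, 245.2, 79.0]
ee_rot: [179.8, -0.2, 105.7]
wrist_force: [-18.8, -6.0, 40.1]
gripper_width: 0.269
```

Seated firmly: it stops at TCP z 79, so the axis is at about 95, and takes 40 N. I'll relax the push, open, then lift.

```bash
python3 -m handwheel '[{"travel":[0,0,-0.4],"rot":[0,0,0]},{"travel":[0,0,-0.4],"rot":[0,0,0]}]'; python3 -m handwheel '[{"travel":[0,0,0],"rot":[0,0,0]},{"travel":[0,0,0],"rot":[0,0,0]},{"travel":[0,0,0],"rot":[0,0,0]},{"travel":[0,0,0],"rot":[0,0,0]}]' 0.6;python3 -m handwheel '[{"travel":[0,0,-2],"rot":[0,0,0]},{"travel":[0,0,-5],"rot":[0,0,0]},{"travel":[0,0,-10],"rot":[0,0,0]},{"travel":[0,0,-13],"rot":[0,0,0]},{"travel":[0,0,-13],"rot":[0,0,0]}]'; python3 d.py 514 102 130 105.7
```

```text
time_s: 9.78
eef_pos: [557.6, 245.1, 79.5]
ee_rot: [179.8, -0.1, 105.7]
wrist_force: [-3.9, -1.7, 10.8]
gripper_width: 0.27
time_s: 10.28
eef_pos: [557.1, 244.8, 78.5]
ee_rot: [179.9, -0.1, 105.7]
wrist_force: [-0.5, -0.4, -0.6]
gripper_width: 0.596
time_s: 10.9
eef_pos: [558.5, 245.0, 212.8]
ee_rot: [179.6, -0.2, 105.7]
wrist_force: [0.6, -0.1, 0.0]
gripper_width: 0.602
t 10.9 pos [558.5  245.   212.83] [179.56  -0.2  105.68] F [ 0.56 -0.07  0.03] w 0.6024005325430781
travel cm [-12.59  -8.21   8.18] rot [ 0.44 -0.2  -0.02]
```

```bash
python3 -m handwheel '[{"travel":[-5,-3.3,0],"rot":[0,0,0]},{"travel":[-10,-6.6,0],"rot":[0,0,0]},{"travel":[-12.6,-8.2,0],"rot":[0,0,0]},{"travel":[-12.6,-8.2,0],"rot":[0,0,0]},{"travel":[-12.6,-8.2,0],"rot":[0,0,0]}]' 0
python3 - <<'E'
from h import *
np.set_printoptions(precision=1,suppress=True)
f=lambda I,x,y,w,h,s:cv2.resize(I[y:y+h,x:x+w],None,fx=s,fy=s,interpolation=2)
S=viewer.get_image("scene")[:,:,::-1];T=viewer.get_image("top")[:,:,::-1]
print(r.state()["eef_pos"],r.state()["gripper_width"])
cv2.imwrite("pics/n.png",np.hstack([f(S,275,90,110,110,3.6),f(T,95,120,110,110,3.6)]))
def tri(a,b):
    (e,d),(g,h)=ray("top",a),ray("scene",b);d/=np.linalg.norm(d);h/=np.linalg.norm(h)
    M=np.stack([d,-h],1);t=np.linalg.lstsq(M,g-e,rcond=None)[0];return e+t[0]*d,g+t[1]*h
print(tri((92+324/3.2,132+199/3.2),(278+68/3.2,104+162/3.2)),tri((190.6,193.3),(300,154.3)))
y=np.radians(15.7);print([ (np.array([[np.cos(y),np.sin(y)],[-np.sin(y),np.cos(y)]])@(np.array(v)-[547.4,205.5])) for v in((514,102),(516,105.5))])
print(finder.spot_point("scene","sample_tube")[:4],finder.spot_point("top","start_top"),finder.spot_point("scene","start_top"))
E
```

```text
time_s: 11.52
eef_pos: [512.1, 102.4, 208.4]
ee_rot: [179.9, -0.1, 105.8]
wrist_force: [-0.1, 1.0, -0.4]
gripper_width: -0.003
[512.1 102.6 208.1] 0.0012751709221797381
(array([514.9,  96.9,  71.9]), array([516.9,  99.3,  72.5])) (array([517.4, 103.9,  70.8]), array([516.7, 103. ,  70.6]))
[array([-60.2, -90.6]), array([-57.3, -87.8])]
[{'point': [118.8, 204.1], 'p': 0.97}, {'point': [156.3, 235.1], 'p': 0.91}, {'point': [187.4, 181.5], 'p': 0.9}, {'point': [206.1, 304.6], 'p': 0.73}] [{'point': [190.6, 193.8], 'p': 0.47}] [{'point': [299.0, 156.6], 'p': 0.56}]
```

View pics/n.png

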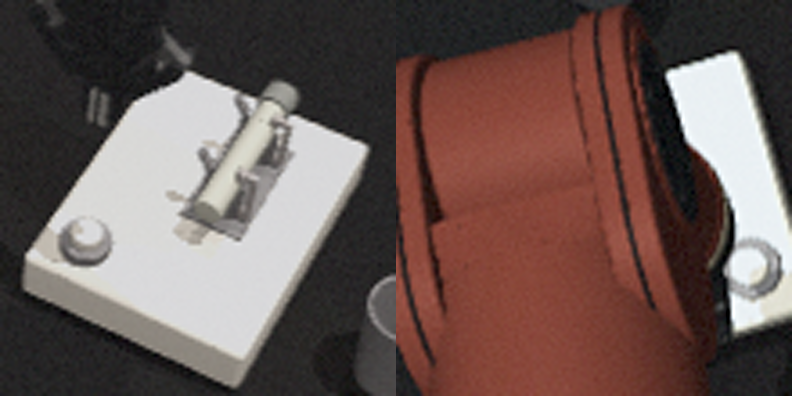

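The tube lies in both forks, with the roller hooks over it at (245,175) and (280,130) in the left crop. The button is near (516,102) with its top at z about 70. I'll approach it with the fingers shut.

```bash
python3 - <<'E'
from h import *
np.set_printoptions(precision=1,suppress=True)
y=np.radians(15.7);u=np.array([-np.sin(y),np.cos(y)])
s=np.array([558.5,240]);
print([proj("scene",[*(s+u*k),95]) for k in(-75,75)], "seen",(275+205/3.6,90+210/3.6),(275+286/3.6,90+94/3.6))
E
python3 d.py 516 102 90 105.7
```

```text
[array([331.6, 149.2]), array([352.6, 116.1])] seen (331.94444444444446, 148.33333333333331) (354.44444444444446, 116.11111111111111)
t 11.775 pos [512.09 102.   208.05] [179.91  -0.06 105.78] F [-0.63 -0.11 -0.09] w -0.0024903190461493343
travel cm [-0.12  0.36 11.81] rot [ 0.09 -0.06  0.08]
```

The tube ends match the centred, seated prediction to about 2 px. Now the button.

```bash
python3 -m handwheel '[{"travel":[-0.1,0.35,4],"rot":[0,0,0]},{"travel":[-0.1,0.35,8],"rot":[0,0,0]},{"travel":[-0.1,0.35,11.8],"rot":[0,0,0]},{"travel":[-0.1,0.35,11.8],"rot":[0,0,0]},{"travel":[-0.1,0.35,11.8],"rot":[0,0,0]}]';python3 -m handwheel '[{"travel":[0,0,0.5],"rot":[0,0,0]},{"travel":[0,0,1],"rot":[0,0,0]},{"travel":[0,0,1.4],"rot":[0,0,0]},{"travel":[0,0,1.4],"rot":[0,0,0]}]'
```

```text
time_s: 12.4
eef_pos: [516.6, 101.6, 91.5]
ee_rot: [179.8, -0.1, 105.7]
wrist_force: [0.9, -0.0, -0.3]
gripper_width: -0.004
time_s: 12.9
eef_pos: [515.9, 101.5, 76.3]
ee_rot: [179.9, -0.1, 105.7]
wrist_force: [-0.4, 1.4, 1.8]
gripper_width: -0.0
```

```bash
python3 -m handwheel '[{"travel":[0,0,0.2],"rot":[0,0,0]},{"travel":[0,0,0.4],"rot":[0,0,0]},{"travel":[0,0,0.4],"rot":[0,0,0]}]'
```

```text
time_s: 13.28
eef_pos: [516.0, 101.5, 72.3]
ee_rot: [179.9, -0.1, 105.7]
wrist_force: [-0.7, 0.1, 4.9]
gripper_width: 0.0
```

```bash
python3 -m handwheel '[{"travel":[0,0,0.15],"rot":[0,0,0]},{"travel":[0,0,0.3],"rot":[0,0,0]},{"travel":[0,0,0.3],"rot":[0,0,0]},{"travel":[0,0,0.3],"rot":[0,0,0]}]'
```

```text
time_s: 13.78
eef_pos: [516.1, 101.5, 70.8]
ee_rot: [179.9, -0.2, 105.7]
wrist_force: [-8.3, -0.7, 24.3]
gripper_width: -0.003
```

The button hit its stop: about 6 mm of spring travel, with 5 N rising to 24 N. I'll retract and check.

```bash
python3 -m handwheel '[{"travel":[0,0,-2],"rot":[0,0,0]},{"travel":[0,0,-7],"rot":[0,0,0]},{"travel":[0,0,-12],"rot":[0,0,0]},{"travel":[-5,0,-14],"rot":[0,0,0]},{"travel":[-10,0,-14],"rot":[0,0,0]}]'; python3 -m handwheel '[{"travel":[-6,0,0],"rot":[0,0,0]},{"travel":[-9,0,0],"rot":[0,0,0]},{"travel":[-9,0,0],"rot":[0,0,0]},{"travel":[-9,0,0],"rot":[0,0,0]}]'
python3 - <<'E'
from h import *
f=lambda I,x,y,w,h,s:cv2.resize(I[y:y+h,x:x+w],None,fx=s,fy=s,interpolation=2)
S=viewer.get_image("scene")[:,:,::-1];T=viewer.get_image("top")[:,:,::-1]
cv2.imwrite("pics/z.png",np.hstack([f(S,190,90,200,180,2),f(T,90,120,110,100,3.6)]))if 0 else cv2.imwrite("pics/z.png",np.hstack([f(S,190,90,200,180,2),f(T,90,110,200,180,2)]))
E
```

```text
time_s: 14.4
eef_pos: [543.9, 4.1, 210.9]
ee_rot: [179.7, -0.1, 105.8]
wrist_force: [0.5, 1.0, -0.7]
gripper_width: 0.0
time_s: 14.9
eef_pos: [566.8, -80.9, 208.5]
ee_rot: [179.9, -0.1, 105.7]
wrist_force: [-0.5, 0.7, 0.1]
gripper_width: 0.002
```

View pics/z.png

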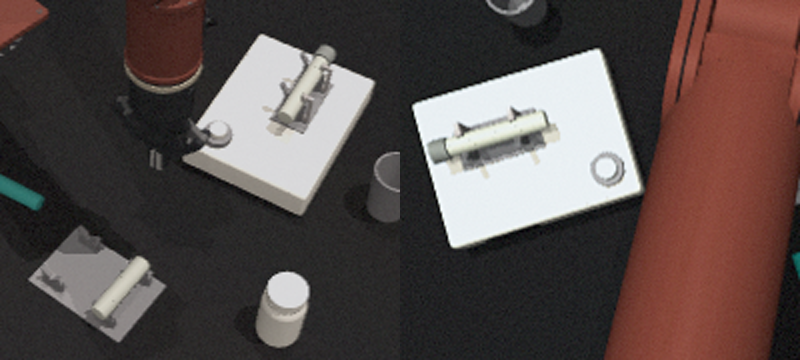

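The final picture shows the tube in both forks, cap end at (325,52) in the left crop and (438,150) in the right, with the rollers over it. The button is clear, the short tube is still in the rest, the bystanders in view haven't moved, and the arm touches nothing.

```bash
python3 -c "
from rig import r
print(r.state()['time_s'], r.finish_job())"
```

```text
the job is handed in; nothing more can be done
15.0 None
```

I pressed the long capped tube level into the mixer's fork clip, let go of it, pressed the start button fully down, moved clear and handed the job in at 15.0 s.

- **Seating:** the push met about 5 N (5.2 N was the highest of a few readings) against the roughly 10 N expected. It then turned slightly negative as the jaw snapped over. At the bottom the tube stopped firmly at its seat height, with the wrist force reaching 40.1 N upward. That force went through the gripped tube, not the gripper's body. In the images the tube ends lie within about 2 pixels of where a centred, seated tube should be, and both rollers overhang it.
- **Button:** it gave about 6 mm of spring travel with about 5 N near the end. It then hit a hard stop, where I pushed to 24 N.
- **Last picture:** the short tube was still in the rest, the bottle and pen cup had not visibly moved, and the arm was clear with near-zero force.
- **Disagreement:** the finder put the clip about 6 mm further along +y than my fit from the mixer's outline. I used the fit, and the seating agreed with it. I had no direct reading of the jaw angle or button travel; both are judged from forces and pictures.

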